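# Close up the spice chest

## Robot

A 6-joint arm with a two-finger parallel gripper is mounted at the origin on the work surface. World frame = base frame: x ahead of the robot, y to its left, z up, the work surface at z = 0. Lengths are in mm, angles in degrees, forces in N, time in s.
With the tool pointing down it reaches from about 275 to 850 mm from the base axis. Payload 5.2 kg.
Tool frame: the origin (TCP) lies midway between the tips of the shut fingers; the grasp point (between the pads) lies 19 mm behind it (grip_point_offset is the distance from the TCP to the grasp point, in mm); z points along the fingers, y is the line along which they close (so a half turn about z gives the same grasp; the last joint's range is limited). The gripper opens to 85 mm and grips with 20 to 120 N. Pads are 22 mm wide; open, the fingers measure 114 mm over their backs; the gripper's body (76 mm by 85 mm) begins 54 mm behind the grasp point. The pads swing forward as they close: fully open they stand 13 mm farther back than shut.
Start: joints at [-87.766, 14.817, 87.949, -0, 77.235, -11.62], TCP at [131.719, -533.999, 231.31] pointing down, gripper open.
Joint ranges: [-179.93, 179.93], [-52.35, 119.4], [10.71, 147.94], [-69.91, 249.91], [12.55, 155.21], [-178.61, 178.61]. Speed limits (degrees/s): [147.25, 147.25, 180, 180, 180, 180].

## Interface

Orientations are given as [roll, pitch, yaw] about the fixed x, y, z axes, in that order (R = Rz(yaw) Ry(pitch) Rx(roll)).
In Python, from cell import observe, capture, sign_off, grip_point_offset gives the robot as it stands.
- The arm moves only by the tool apply_moves, never from a script. Its argument "targets" is a list of rows, each a list of 6 numbers: the shift along the world's x, y, z each as a share of 0.025 m, from -1 to 1, then the turn, a rotation vector about the world's x, y, z each as a share of 6 degrees, from -1 to 1. In form: [[tx, ty, tz, ax, ay, az], ...]. A call has 1 to 12 rows; each row shifts and turns the commanded pose from where the row before left it; what a row does not reach is not made up. A row lasts 1/10 s, in which the tool goes at most 50 mm and 8.59 degrees, less where a joint would pass 70% of its speed; a pose out of reach is approached as far as the arm can. A call with a number of a shift or a turn outside -1 to 1 is refused whole. A call with a gripper value outside its range is refused whole. "claw" is the closure, from -1 (fully open) to 1 (shut), set as the call begins (left out, the last holds). The fingers move at their own pace and stop on an object; the grip force is fixed at half the most. Time passes only in rows, so rows that do not move let the fingers close. It gives the time, the measured TCP pose, the force, the opening and the grip force at its end, in the units of the state.
- observe(): the state, without advancing time (a new reading comes with each control period).
- capture(name): name is "scene" or "side" or "wrist"; returns a dict with "img" (480x640x3 uint8, red, green, blue), "intrinsics" (3x3 intrinsics, pixels), "distortion" ([k1, k2, p1, p2, k3] as OpenCV has them; the pictures are not rectified), "eye" and "rotation" of the camera in the world; the wrist camera has in their place "tool_from_camera" (4x4, takes a point from camera to tool coordinates, whose origin is the TCP and whose axes are the flange's). Camera axes: x right, y down, z forward; pixel columns grow to the right and rows downward; lengths in mm; the calibration is good to about 2 mm. A picture is of the moment at which its call begins: read the wrist's pose just before it. There is no depth.
- sign_off(): hands the job in; it is judged then, once.
The state is a dict: "time": time; "q": joint angles; "joint_vel": joint speeds; "joint_torque": joint torques, N m; "position": TCP position; "orientation": TCP orientation; "force": force on the tool from outside, world axes, zero at the start; "wrist_torque": the same for the moment, N m; "gripper_width": finger opening in mm; "grip_force": force on a finger pad.
Only numpy, scipy, OpenCV 4.12 (cv2) and the standard library are available. Lean on these libraries where they do the work, as an engineer would, in place of code of your own. Each camera call takes 0.05 s, during which the arm holds its last target. There are 200 camera calls.

## Task

The wooden spice chest on the kitchen counter has been left open. With closed fingertips, gently push both of its drawers fully home and push its sliding lid fully shut, in any order. Only push: do not touch the spice tins, which must stay standing in their drawers, and leave everything else on the counter where it is.

Things in the scene. Friction and masses are not known exactly. Their poses are not given: they have to be found in the camera images.
- chest: Spice chest of brown wood, 260 mm wide (its y), 170 mm deep (its x), 106 mm high with its lid on; it is heavy and does not shift. Origin: centre of its underside, on the counter. Its x axis points from the drawer fronts to its back, its y axis to its left end (the side to which the lid slides open), z up. At yaw 0 the drawer fronts face the robot (-x). Under the lid is a shallow tray of packets.
- left_drawer (a joint): How far the left drawer (at the +y half of the chest) is pulled out towards the chest's -x, in m: 0 shut against its stop, 0.11 fully out; starts at 0.05 to 0.10. It slides along the chest's x axis with about 1.5 N of friction, no spring, and stays where it is left.
- right_drawer (a joint): The same for the right drawer (at the -y half of the chest).
- left_drawer_face (a point): Point on the vertical centre line of the outer (robot-side) face of the left drawer's pale plain front panel, 46 mm above the counter; moves with the drawer, axes as the chest's. The panel is 122 mm wide (y), 12 mm thick, and spans 6 to 66 mm above the counter; no handle. When the drawer is shut this face stands 97 mm in front of the chest's origin (chest x = -0.097, y = 0.062).
- right_drawer_face (a point): The same point on the right drawer's front panel (shut: chest x = -0.097, y = -0.062).
- lid (a joint): How far the dark sliding lid is open, in m, along the chest's +y: 0 shut against its stop, 0.11 fully open; starts at 0.05 to 0.10. About 2 N of friction, no spring, stays where it is left.
- lid_face (a point): Centre of the outer (+y) face of the lid's end board, 88 mm above the counter; moves with the lid, axes as the chest's. The end board is 176 mm long (chest x), 14 mm thick, and spans 70 to 106 mm above the counter; the lid's top, 106 mm up, is flat. When the lid is shut this face is at chest x = 0, y = 0.144; push it towards the chest's -y.
- red_tin: Red spice tin with a steel cap, 31 mm across, 46 mm high, standing loose in the pulled-out part of the left drawer, between its front and the chest. Origin: centre of its underside, 13 mm above the counter.
- green_tin: Green spice tin of the same size, standing loose in the pulled-out part of the right drawer.
- salt: White shaker, 46 mm across, 72 mm high, on the counter to the right of the chest. Origin: centre of its underside (as for all that follow).
- pepper: Grey shaker of the same shape, nearby.
- cruet: Glass oil cruet with cork, 76 mm across, 150 mm high, right of the chest. (Also on the counter, heavy and all outside the work: a yellow mortar and a utensil crock 285 mm high at the far right, a yellow jar at the back left, a board lying behind the chest, and a hob with a kettle 220 mm high at the left.)

How it is judged (in metres and radians):
At the end, for the whole second after the job is handed in: Both drawers and the lid are within 5 mm of their shut stops, and each tin still stands upright (within 0.3 rad), at rest, in its own drawer (value of joint each of left_drawer, right_drawer, lid below 0.005 m and x of red_tin in the frame of left_drawer_face between 0.01 and 0.165 m and angle between each of red_tin, green_tin's own z axis and vertical below 0.3 rad and z of red_tin in the frame of left_drawer_face below -0.02 m and x of green_tin in the frame of right_drawer_face between 0.01 and 0.165 m and z of green_tin in the frame of right_drawer_face below -0.02 m and linear speed of each of red_tin, green_tin below 0.02 m/s); the robot touches nothing.
It fails at once if a spice tin is touched with more than 2 N, knocked over or lifted (contact force between the fingers and red_tin above 2 N or angle between any of red_tin, green_tin's own z axis and vertical above 0.5 rad or height (world z) of any of red_tin, green_tin above 0.035 m or contact force between the fingers and green_tin above 2 N).
It fails at once if something else on the counter is moved by more than 20 mm or tipped (distance of any of salt, pepper, cruet from where it was at the start of the episode above 0.02 m or angle between any of salt, pepper, cruet's own z axis and vertical above 0.35 rad).
It fails at once if a drawer or the lid is squeezed or forced with more than 60 N (contact force between the fingers and chest above 60 N).
It also fails if it takes over 58 s, if anything falls off the work surface, if the arm or the gripper's body presses on something with over 40 N, if the wrist force passes 120 N, or if a joint passes its speed limit or range.

## Working session

There is one attempt and no reset: what is moved stays moved. The work goes in short steps, Python scripts to look and compute and a tool call to move; the robot and the scene stay as the last step left them, time stands still between calls to the robot, and variables do not carry over. Pictures are saved under pics/ and viewed, at most 10 in all, crops included, and the job is handed in when it is done.

Besides the shell and the picture viewer there is one more tool, called after "Call:" by a JSON object that holds its "api" and its "payload". apply_moves: Moves the arm, as the interface text tells. Shift numbers are shares of 0.025 m and turn numbers shares of 6 degrees, none past 1 either way. Its arguments: {"type":"object","properties":{"targets":{"type":"array"},"claw":{"type":"number"}},"required":["targets"]}

```bash
mkdir -p pics; python3 - <<'E'
from cell import *
import cv2,pickle
for n in("scene","side"):
    c=capture(n); pickle.dump(c,open(n+".pkl","wb")); cv2.imwrite(f"pics/{n}0.png",c["img"][:,:,::-1]); print(n,c["eye"],c["rotation"],c["intrinsics"],c["distortion"])
print(observe())
E
```

```text
scene [  805.58592837 -1028.25361229   777.24130004] [-125.98158331   -0.30401095   14.87705607] [[592.22983298   0.         311.22707818]
 [  0.         592.22983298 232.62653427]
 [  0.           0.           1.        ]] [-0.12739327  0.          0.          0.          0.        ]
side [ 212.020051   -493.51173393  706.87967643] [-140.13023252   -0.55976588  -43.95911463] [[489.13717145   0.         319.94707417]
 [  0.         489.13717145 237.75772618]
 [  0.           0.           1.        ]] [0.02650454 0.         0.         0.         0.        ]
{'time': 0.1, 'q': array([-8.77633207e+01,  1.48547490e+01,  8.80047450e+01,  1.22413149e-03,
        7.72351703e+01, -1.16195401e+01]), 'joint_vel': array([-0.00203755, -0.12053961, -0.07965332, -0.01304507,  0.05661055,
        0.06772524]), 'joint_torque': array([ 1.58564839e-03, -4.46969998e+01, -2.91247612e+01, -3.95307006e-04,
        6.14130564e-03, -2.09835417e-05]), 'position': array([ 131.7290615 , -533.50378532,  230.56140926]), 'orientation': array([-1.79907516e+02, -2.02354814e-02,  1.38559317e+01]), 'force': array([-0.29685704, -0.892508  , -0.26945879]), 'wrist_torque': array([0.00807224, 0.06194456, 0.03983592]), 'grip_force': 0.0, 'gripper_width': 85.40545750553761}
```

View pics/scene0.png

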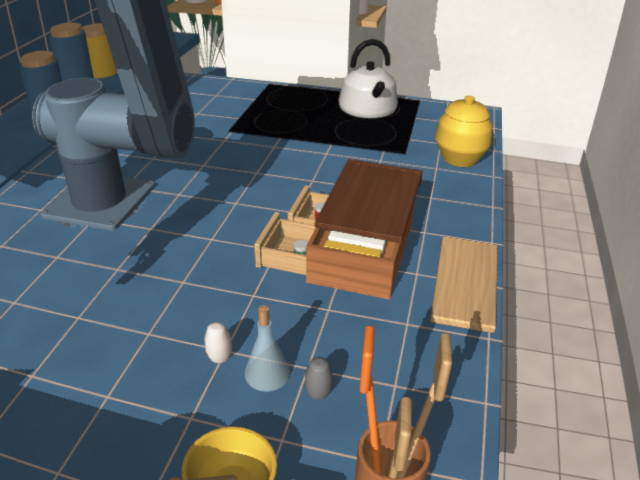

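View pics/side0.png

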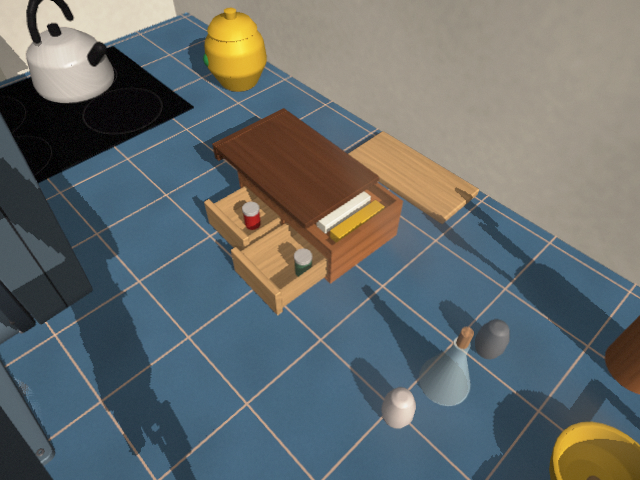

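The scene view shows the chest at about (310–420, 165–290), with the lid open towards +y. The side view shows both drawers, with the red tin at (251,215) and the green tin at (303,262), and the lid's top corners near (214,150), (283,110), (379,187) and (318,224). I'll enlarge the side view to read the corners more precisely.

```bash
python3 - <<'E'
import cv2
a=cv2.imread("pics/side0.png")[100:325,190:420]; cv2.imwrite("pics/c1.png",cv2.resize(a,(613,600),interpolation=cv2.INTER_CUBIC))
a=cv2.imread("pics/scene0.png")[150:300,245:435]; cv2.imwrite("pics/c2.png",cv2.resize(a,(760,600),interpolation=cv2.INTER_CUBIC))
E
```

```text
(no output)
```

View pics/c1.png

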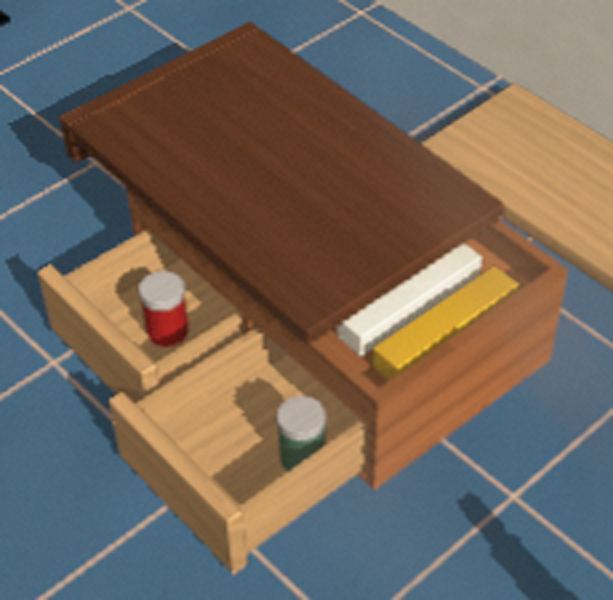

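View pics/c2.png

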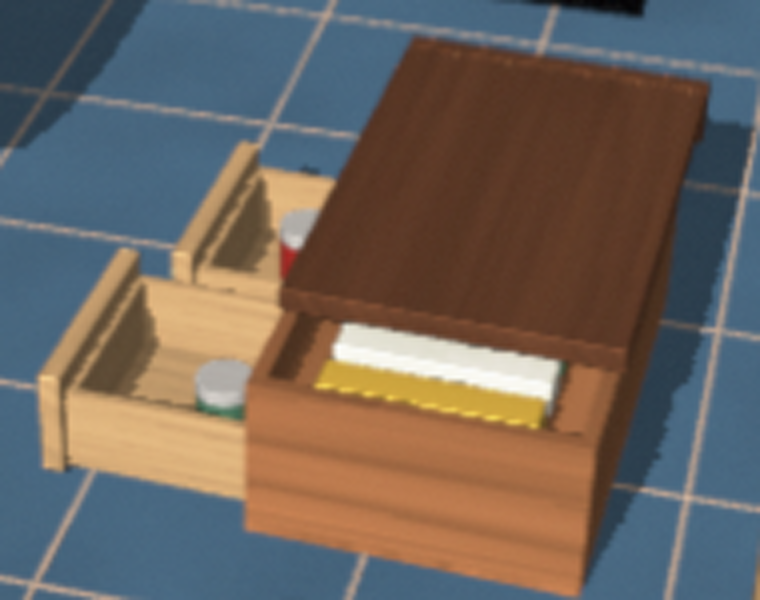

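The crops show the lid corners, the chest's bottom corners and the outer top edges of the drawer fronts clearly, so I'll cast rays through those.

```bash
cat > h.py <<'E'
import numpy as np,cv2,pickle
from scipy.spatial.transform import Rotation as R
def ray(c,uv):
    p=cv2.undistortPoints(np.array([[uv]],float),c["intrinsics"],np.array(c["distortion"]))[0,0]
    return R.from_euler("xyz",c["rotation"],degrees=True).as_matrix()@[p[0],p[1],1]
def plane(c,uv,z):
    d=ray(c,uv); e=np.array(c["eye"]); return e+d*(z-e[2])/d[2]
E
python3 - <<'E'
from h import *
S=pickle.load(open("side.pkl","rb"));C=pickle.load(open("scene.pkl","rb"))
s=lambda u,v:(190+u/2.665-.5+.19,100+v/2.667-.5+.19)
k=lambda u,v:(245+u/4-.375,150+v/4-.375)
P={"lidFL":((62,120),(414,40),106),"lidBL":((252,24),(709,84),106),"lidFR":((312,332),(283,292),106),"lidBR":((502,208),(622,350),106),
"botFR":((375,488),(246,530),0),"RdL":((114,400),(124,250),66),"RdR":((231,522),(40,378),66),"LdL":((41,270),(242,143),66),"LdR":((143,380),(173,252),66)}
W={}
for n,(a,b,z) in P.items():
    p,q=plane(S,s(*a),z),plane(C,k(*b),z); W[n]=(p+q)/2
    print(n,p[:2].round(1),q[:2].round(1))
p=plane(C,k(582,597),0);print("botBR",p)
for a,b in(("lidFL","lidFR"),("lidBL","lidBR"),("lidBL","lidFL"),("lidBR","lidFR"),("RdL","RdR"),("LdL","LdR")):
    d=W[a]-W[b];print(a,b,np.hypot(*d[:2]),np.degrees(np.arctan2(d[1],d[0])))
d=p-W["botFR"];print(d,np.hypot(*d[:2]),np.degrees(np.arctan2(d[1],d[0])))
E
```

```text
lidFL [577.  168.2] [580.3 168.9]
lidBL [750.4 161.6] [752.8 164.6]
lidFR [ 569.1 -100.6] [570.9 -99.1]
lidBR [ 736.9 -107.1] [ 739.8 -103. ]
botFR [ 569.1 -159.5] [ 568.2 -158.5]
RdL [464.3 -30.7] [464.8 -28.3]
RdR [ 458.1 -149.9] [ 459.  -147.9]
LdL [497.4  93.4] [496.7  94.4]
LdR [487.4 -30.4] [490.7 -23.2]
botBR [ 738.96710599 -163.96620118    0.        ]
lidFL lidFR 268.55552670147534 88.1568218202678
lidBL lidBR 268.4665051790709 87.17153270752986
lidBL lidFL 173.0514419264459 -1.819117439282423
lidBR lidFR 168.43507984592085 -1.7746732134492398
RdL RdR 119.55443317913817 87.14286795342247
LdL LdR 121.00359756946229 86.20789391915186
[ 1.70323165e+02 -4.95053987e+00 -5.68434189e-14] 170.39509497229292 -1.6648657650143186
```

Call:
{"api": "apply_moves", "payload": {"targets": [[0.54,0.88,0,0,0,-0.225],[0.54,0.88,0,0,0,-0.225],[0.54,0.88,0,0,0,-0.225],[0.54,0.88,0,0,0,-0.225],[0.54,0.88,0,0,0,-0.225],[0.54,0.88,0,0,0,-0.225],[0.54,0.88,0,0,0,-0.225],[0.54,0.88,0,0,0,-0.225],[0.54,0.88,0,0,0,-0.225],[0.54,0.88,0,0,0,-0.225],[0.54,0.88,0,0,0,-0.225],[0.54,0.88,0,0,0,-0.225]], "claw": 1}}

```text
time: 1.3
position: [294.0, -268.8, 231.1]
orientation: [-180.0, 0.0, -2.4]
force: [0.9, 0.3, 0.7]
gripper_width: -0.0
grip_force: 0.0
```

Call:
{"api": "apply_moves", "payload": {"targets": [[0.54,0.88,-0.5,0,0,0],[0.54,0.88,-0.9,0,0,0],[0.54,0.88,-0.9,0,0,0],[0.54,0.88,-0.9,0,0,0],[0.54,0.88,-0.9,0,0,0],[0.54,0.88,-0.9,0,0,0],[0.54,0.88,-0.8,0,0,0],[0.54,0.88,-0.5,0,0,0],[0,0,0,0,0,0],[0,0,0,0,0,0]]}}

```text
time: 2.3
position: [401.4, -93.6, 73.5]
orientation: [-180.0, 0.1, -2.2]
force: [0.5, -0.0, 0.4]
gripper_width: -0.1
grip_force: 0.0
```

Call:
{"api": "apply_moves", "payload": {"targets": [[0,0,-0.5,0,0,0],[0,0.1,-0.5,0,0,0],[0.4,0,0,0,0,0],[0.4,0,0,0,0,0],[0.3,0,0,0,0,0],[0.2,0,0,0,0,0],[0.1,0,0,0,0,0],[0.1,0,0,0,0,0],[0.1,0,0,0,0,0],[0.1,0,0,0,0,0],[0.1,0,0,0,0,0],[0.1,0,0,0,0,0]]}}

```text
time: 3.5
position: [449.1, -91.4, 48.8]
orientation: [-180.0, 0.0, -2.3]
force: [-1.7, -0.1, 0.5]
gripper_width: -0.3
grip_force: 0.8
```

Call:
{"api": "apply_moves", "payload": {"targets": [[0.15,0,0,0,0,0],[0.15,0,0,0,0,0],[0.15,-0.01,0,0,0,0],[0.15,-0.01,0,0,0,0],[0.15,-0.01,0,0,0,0],[0.15,-0.01,0,0,0,0],[0.15,-0.01,0,0,0,0],[0.15,-0.01,0,0,0,0],[0.15,-0.01,0,0,0,0],[0.15,-0.01,0,0,0,0],[0.15,-0.01,0,0,0,0],[0.15,-0.01,0,0,0,0]]}}

```text
time: 4.7
position: [494.5, -94.0, 48.8]
orientation: [-180.0, -0.0, -2.3]
force: [-1.2, 1.0, -0.4]
gripper_width: 0.0
grip_force: 0.8
```

Call:
{"api": "apply_moves", "payload": {"targets": [[0.15,0,0,0,0,0],[0.15,0,0,0,0,0],[0.15,0,0,0,0,0],[0.15,0,0,0,0,0],[0.15,0,0,0,0,0],[0.15,0,0,0,0,0],[0.15,0,0,0,0,0],[0.15,0,0,0,0,0],[0.15,0,0,0,0,0],[0.15,0,0,0,0,0],[0.1,0,0,0,0,0],[0.06,0,0,0,0,0]]}}

```text
time: 5.9
position: [536.0, -94.0, 48.8]
orientation: [180.0, -0.0, -2.3]
force: [-0.6, -0.2, 0.5]
gripper_width: 0.3
grip_force: 0.8
```

Call:
{"api": "apply_moves", "payload": {"targets": [[0.06,0,0,0,0,0],[0.06,0,0,0,0,0],[0.06,0,0,0,0,0]]}}

```text
time: 6.2
position: [540.2, -94.0, 48.8]
orientation: [-180.0, 0.0, -2.3]
force: [-1.3, -1.3, 0.3]
gripper_width: 0.2
grip_force: 0.8
```

Call:
{"api": "apply_moves", "payload": {"targets": [[0.06,0,0,0,0,0],[0.06,0,0,0,0,0],[0.06,0,0,0,0,0]]}}

```text
time: 6.5
position: [544.8, -94.0, 48.8]
orientation: [180.0, 0.0, -2.3]
force: [-0.9, -0.8, 0.4]
gripper_width: -0.6
grip_force: 0.8
```

Call:
{"api": "apply_moves", "payload": {"targets": [[0.04,0,0,0,0,0],[0.04,0,0,0,0,0]]}}

```text
time: 6.7
position: [546.8, -94.0, 48.8]
orientation: [180.0, -0.0, -2.3]
force: [-1.1, -0.5, 0.6]
gripper_width: -0.4
grip_force: 0.8
```

Call:
{"api": "apply_moves", "payload": {"targets": [[0.04,0,0,0,0,0],[0.04,0,0,0,0,0]]}}

```text
time: 6.9
position: [547.5, -93.9, 48.7]
orientation: [-180.0, 0.2, -2.3]
force: [-8.7, -1.5, 4.8]
gripper_width: 0.1
grip_force: 4.0
```

The right drawer is at its stop: contact force rose to 9 N at x = 547.5, against a predicted 548. Next I'll back off and move across to the left drawer.

Call:
{"api": "apply_moves", "payload": {"targets": [[-0.3,0,0,0,0,0],[-0.8,0,0,0,0,0],[-0.9,0,0,0,0,0],[-0.9,0,0,0,0,0],[-0.8,0,0,0,0,0],[0,0.8,0,0,0,0],[0,0.9,0,0,0,0],[0,0.9,0,0,0,0],[0,0.9,0,0,0,0],[0,0.9,0,0,0,0],[0,0.8,0,0,0,0],[0,0,0,0,0,0]]}}

```text
time: 8.1
position: [456.2, 38.0, 49.0]
orientation: [-180.0, -0.1, -2.2]
force: [0.1, 0.1, -0.1]
gripper_width: 0.2
grip_force: 0.0
```

Call:
{"api": "apply_moves", "payload": {"targets": [[0.2,0,0,0,0,0],[0.2,0,0,0,0,0],[0.2,0,0,0,0,0],[0.1,0,0,0,0,0],[0.1,0,0,0,0,0],[0.1,0,0,0,0,0],[0.1,0,0,0,0,0],[0.1,0,0,0,0,0],[0.1,0,0,0,0,0]]}}

```text
time: 9.0
position: [485.8, 36.0, 48.6]
orientation: [180.0, 0.1, -2.3]
force: [-2.0, -1.5, 0.7]
gripper_width: 0.1
grip_force: 0.8
```

Call:
{"api": "apply_moves", "payload": {"targets": [[0.15,0,0,0,0,0],[0.15,0,0,0,0,0],[0.15,-0.01,0,0,0,0],[0.15,-0.01,0,0,0,0],[0.15,-0.01,0,0,0,0],[0.15,-0.01,0,0,0,0],[0.15,-0.01,0,0,0,0],[0.15,0,0,0,0,0],[0.15,0,0,0,0,0],[0.15,0,0,0,0,0],[0.15,0,0,0,0,0],[0.15,0,0,0,0,0]]}}

```text
time: 10.2
position: [531.6, 34.5, 48.9]
orientation: [180.0, -0.0, -2.4]
force: [-2.1, -0.6, 0.3]
gripper_width: 0.1
grip_force: 0.8
```

Call:
{"api": "apply_moves", "payload": {"targets": [[0.1,0,0,0,0,0],[0.1,0,0,0,0,0],[0.1,0,0,0,0,0],[0.06,0,0,0,0,0],[0.06,0,0,0,0,0],[0.06,0,0,0,0,0]]}}

```text
time: 10.8
position: [543.3, 34.8, 48.8]
orientation: [180.0, 0.0, -2.3]
force: [-2.4, -1.1, 0.4]
gripper_width: 0.2
grip_force: 0.8
```

Call:
{"api": "apply_moves", "payload": {"targets": [[0.06,0,0,0,0,0],[0.06,0,0,0,0,0]]}}

```text
time: 11.0
position: [546.3, 34.7, 48.8]
orientation: [180.0, -0.0, -2.3]
force: [-1.2, -0.5, 0.0]
gripper_width: 0.2
grip_force: 0.8
```

Call:
{"api": "apply_moves", "payload": {"targets": [[0.06,0,0,0,0,0],[0.06,0,0,0,0,0],[0.04,0,0,0,0,0]]}}

```text
time: 11.3
position: [550.4, 34.7, 48.8]
orientation: [-180.0, -0.0, -2.3]
force: [-2.3, -0.8, 0.0]
gripper_width: 0.3
grip_force: 0.8
```

Call:
{"api": "apply_moves", "payload": {"targets": [[0.04,0,0,0,0,0],[0.04,0,0,0,0,0]]}}

```text
time: 11.5
position: [552.3, 34.8, 48.8]
orientation: [180.0, 0.0, -2.3]
force: [-1.7, -1.1, -0.9]
gripper_width: -0.1
grip_force: 0.8
```

Call:
{"api": "apply_moves", "payload": {"targets": [[0.04,0,0,0,0,0],[0.04,0,0,0,0,0]]}}

```text
time: 11.7
position: [552.6, 34.8, 48.7]
orientation: [180.0, 0.2, -2.3]
force: [-8.0, -2.4, 5.8]
gripper_width: 0.2
grip_force: 4.2
```

```bash
python3 - <<'E'
from h import *
S=pickle.load(open("side.pkl","rb"));C=pickle.load(open("scene.pkl","rb"))
print(plane(C,(463,165),0),plane(S,(238,90),0),plane(C,(369,115),0),plane(S,(75,100),0),plane(C,(437,140),90),plane(C,(493,140),90))
E
```

```text
[849.13679994 414.51288331   0.        ] [812.34851849 414.33025166   0.        ] [548.15734149 655.72721851   0.        ] [498.54405521 645.87520955   0.        ] [772.4866082  361.23288312  90.        ] [913.73727417 403.90994775  90.        ]
```

Call:
{"api": "apply_moves", "payload": {"targets": [[-0.3,0,0,0,0,0],[-0.8,0,0,0,0,0],[-0.9,0,0.3,0,0,0],[-0.5,0,0.8,0,0,0],[0,0,0.9,0,0,0],[0,0.2,0.9,0,0,0],[0,0.8,0.9,0,0,0],[0,0.9,0.9,0,0,0],[0.5,0.9,0.9,0,0,0],[0.8,0.9,0.4,0,0,0],[0.9,0.9,0,0,0,0],[0.9,0.9,0,0,0,0]]}}

```text
time: 12.9
position: [570.6, 173.6, 200.0]
orientation: [-179.9, -0.2, -2.3]
force: [0.2, -0.3, -0.0]
gripper_width: 0.1
grip_force: 0.0
```

Call:
{"api": "apply_moves", "payload": {"targets": [[0.7,0.4,0,0,0,0],[0.8,0.4,0,0,0,0],[0.8,0.4,0,0,0,0],[0.8,0.4,0,0,0,0],[0.6,0.2,0,0,0,0],[0,0,-0.6,0,0,0],[0,0,-0.8,0,0,0],[0,0,-0.9,0,0,0],[0,0,-0.9,0,0,0],[0,0,-0.8,0,0,0],[0,0,-0.5,0,0,0],[0,0,0,0,0,0]]}}

```text
time: 14.1
position: [660.5, 217.2, 84.1]
orientation: [180.0, 0.2, -2.3]
force: [0.2, -0.7, 0.2]
gripper_width: 0.6
grip_force: 0.0
```

Call:
{"api": "apply_moves", "payload": {"targets": [[0,-0.3,0,0,0,0],[0,-0.3,0,0,0,0],[0,-0.2,0,0,0,0],[0,-0.2,0,0,0,0],[0,-0.2,0,0,0,0],[0,-0.1,0,0,0,0],[0,-0.1,0,0,0,0],[0,-0.1,0,0,0,0]]}}

```text
time: 14.9
position: [661.9, 180.0, 86.6]
orientation: [-180.0, -0.0, -2.3]
force: [0.4, 2.5, 1.0]
gripper_width: -0.1
grip_force: 1.1
```

Call:
{"api": "apply_moves", "payload": {"targets": [[0,-0.15,0,0,0,0],[0,-0.15,0,0,0,0],[-0.01,-0.15,0,0,0,0],[-0.01,-0.15,0,0,0,0],[-0.01,-0.15,0,0,0,0],[-0.01,-0.15,0,0,0,0],[-0.01,-0.15,0,0,0,0],[-0.01,-0.15,0,0,0,0],[0,-0.15,0,0,0,0],[0,-0.15,0,0,0,0]]}}

```text
time: 15.9
position: [660.1, 141.9, 86.3]
orientation: [-180.0, 0.0, -2.3]
force: [-0.1, 2.1, -0.1]
gripper_width: 0.4
grip_force: 1.1
```

Call:
{"api": "apply_moves", "payload": {"targets": [[0,-0.1,0,0,0,0],[0,-0.1,0,0,0,0],[0,-0.06,0,0,0,0],[0,-0.06,0,0,0,0],[0,-0.06,0,0,0,0]]}}

```text
time: 16.4
position: [659.8, 132.8, 86.2]
orientation: [-180.0, 0.0, -2.3]
force: [-1.2, 1.8, 1.6]
gripper_width: 0.0
grip_force: 1.0
```

Call:
{"api": "apply_moves", "payload": {"targets": [[0,-0.06,0,0,0,0],[0,-0.06,0,0,0,0]]}}

```text
time: 16.6
position: [659.9, 129.7, 86.1]
orientation: [180.0, 0.0, -2.3]
force: [-1.0, 1.3, -0.2]
gripper_width: -0.3
grip_force: 1.0
```

Call:
{"api": "apply_moves", "payload": {"targets": [[0,-0.04,0,0,0,0],[0,-0.04,0,0,0,0]]}}

```text
time: 16.8
position: [660.0, 127.7, 86.1]
orientation: [-180.0, 0.0, -2.3]
force: [-2.1, 1.9, 0.8]
gripper_width: 0.0
grip_force: 1.0
```

Call:
{"api": "apply_moves", "payload": {"targets": [[0,-0.04,0,0,0,0],[0,-0.04,0,0,0,0]]}}

```text
time: 17.0
position: [660.0, 126.0, 86.1]
orientation: [-180.0, 0.0, -2.3]
force: [-0.9, 6.3, 1.1]
gripper_width: -0.4
grip_force: 2.8
```

Call:
{"api": "apply_moves", "payload": {"targets": [[0,-0.04,0,0,0,0],[0,-0.04,0,0,0,0]]}}

```text
time: 17.2
position: [660.0, 125.9, 86.2]
orientation: [-179.8, 0.0, -2.3]
force: [-1.2, 10.8, -0.7]
gripper_width: -0.1
grip_force: 5.6
```

The lid is shut against its stop. I'll retreat and check.

Call:
{"api": "apply_moves", "payload": {"targets": [[0,0.2,0,0,0,0],[0,0.6,0,0,0,0],[0,0.8,0,0,0,0],[0,0.8,0.4,0,0,0],[0,0.4,0.9,0,0,0],[0,0,0.9,0,0,0],[0,0,0.9,0,0,0],[0,0,0.9,0,0,0],[0,0,0.9,0,0,0],[0,0,0.5,0,0,0],[0,0,0,0,0,0],[0,0,0,0,0,0]]}}

```text
time: 18.4
position: [659.9, 194.4, 220.9]
orientation: [180.0, 0.0, -2.3]
force: [1.2, 0.6, -0.5]
gripper_width: -0.2
grip_force: 0.0
```

```bash
python3 - <<'E'
from cell import *
import cv2,numpy as np
a=capture("side")["img"][100:325,190:420,::-1];b=capture("scene")["img"][150:300,245:435,::-1]
cv2.imwrite("pics/end.png",np.hstack([cv2.resize(a,(390,382)),cv2.resize(b,(400,382))]))
E
```

```text
(no output)
```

View pics/end.png

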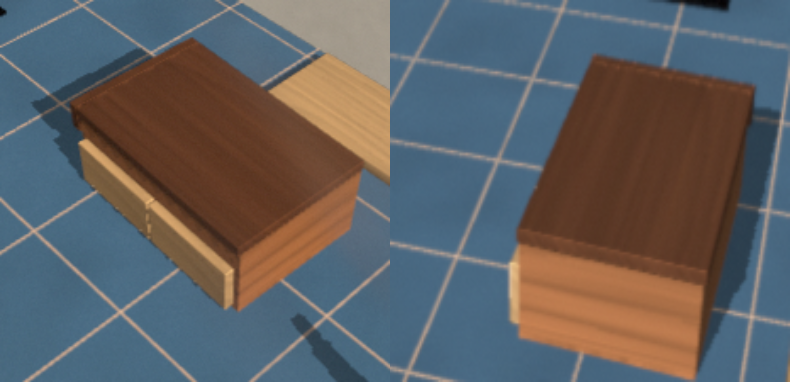

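The picture shows the lid flush with the chest's right end, with its edge running from (240,250) to (362,170). Both drawer fronts are shut, in line from (80,145) to (230,305), and the arm is clear.

```bash
python3 -c "
from cell import *
print(sign_off())"
```

```text
the job is handed in; nothing more can be done
None
```

Both drawers and the lid were gently pushed against their stops (about 11 N at most), the arm was backed clear, and the job was handed in at about 18.5 s; the tins are hidden inside the shut drawers, so I couldn't check that they are still standing, and no verdict came back.

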